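# Clamp the board and free the board-holder's frame

### The job

The circuit board is only leaning in the swinging frame of the board holder. Take the orange spring clamp off the tray wall and clip it over the board's top edge, near the middle, so that its rubber pads pinch the board to the top rail, and let go of it; only then pull the red knob of the index plunger straight out, fully back against its stop, and finish while holding it there, so that I can lay the frame level. Leave the frame leaning as it stands, the board in place and the other things on the bench where they are.

Things in the scene. Friction and masses are not known exactly. Their poses are not given: they have to be found in the camera images.
- holder: Board holder, fixed to the bench, z up, origin at the centre of its underside: dark base plate 120 (x) x 250 (y) mm, top at z = 14 mm; two grey uprights 46 mm wide, 10 mm thick, at y = +108 to +118 mm (top z = 156 mm) and y = -108 to -118 mm (top z = 126 mm). The frame turns between them about a y axis at z = 100 mm. The index plunger sticks out of the +y upright.
- frame: Aluminium frame, 184 mm wide, origin on its axis (the holder's y), steel index disc 88 mm across at its +y end. Locked by the plunger pin; leans 15 degrees: its z axis (along the board, bottom to top edge) tips towards the holder's -x. x: normal of the board. Top rail: strip 4 mm thick, z = 34 to 54 mm, the board on its +x face. With the pin out only a light drag (0.15 N m) holds it.
- top_edge (a point): Middle of the top edge of rail and board together: 54 mm from the frame's axis, midway through the 6 mm thickness (4 mm rail + 2 mm board) that the clamp has to grip. Axes as frame: z out of the edge, y along it. The uppermost 20 mm of board and rail are free of tall parts.
- board: Green circuit board, loose, 160 (y) x 110 (z) x 2 mm (x), 0.14 kg, standing in the frame's bottom channel (groove 4 mm wide, 7 mm deep) and leaning back on the top rail, parts on its +x side. Origin: centre of the board. Axes as the frame's.
- clamp: Orange spring clamp like a clothes peg, two levers 16 mm wide, 60 g. Origin on the hinge pin (along y); handles up (+z) to 46 mm above the pin, jaws down to 35 mm below it, x across; these axes belong to the +x lever. At the start it stands upright on the tray's near wall, x across the wall, pin 21 mm above the wall's top. Clipped on, the handle tops are 40 mm apart over the outsides.
- clamp_jaw (a joint): Opening of the clamp in rad: 0 as clipped on the 5 mm tray wall, 0.03 on a 6 mm thickness, 0.40 fully squeezed: the handles are then parallel, at their stop, 22 mm over the outsides, and the pads about 18 mm apart (each lever turned 0.2). Squeezing takes 6 to 10 N at the handle tops; let go, it springs shut and pinches with about 8 N.
- clamp_mouth (a point): Middle of the clamp's two rubber pads, 30 mm below the hinge pin on the clamp's z axis, midway between the pads when clipped on. Pads are 16 mm wide and reach from 25 to 35 mm below the pin; above them the jaw is clear up to 5 mm below the pin.
- tray: Blue parts tray with small parts inside, fixed, 130 (x) x 140 (y) x 50 mm high, walls 5 mm thick. Origin: centre of the underside. The clamp is on its -x wall. It stands to the left or right of the holder.
- plunger (a joint): Travel of the index plunger in m: 0 with the pin in its hole, 0.012 fully back at the stop. It moves along the holder's +y. The pin leaves the disc at 0.006. The spring pulls it in with 6 N at 0, 12 N at 0.012; let go, it snaps back.
- knob: Red knob of the plunger, a horizontal cylinder along the holder's y: 24 mm diameter over the first 21 mm, then a flange of 30 mm diameter and 5 mm thick at the outer end. Origin: middle of its inner face. Its axis is 136 mm above the bench. At the start its inner face is 24 mm outside the upright; a steel barrel of 16 mm diameter lies between.
- knob_grip (a point): On the knob's axis at the middle of its 24 mm part, 11 mm from the inner face; fingers coming from above can close on it across (along the holder's x).
- multimeter: Yellow and grey hand multimeter lying flat, 90 x 165 x 44 mm, loose, on the side where the tray is not; leave alone. Origin: centre of the underside.
- heatsink: Black finned heat sink, 50 x 40 x 27 mm, loose, beyond the holder; leave alone. Origin: centre of the underside.
- flux_bottle: Small bottle with red cap, 44 mm diameter, 95 mm high, loose, beyond the holder; leave alone. Origin: centre of the underside.
Not all that is in view belongs to the job. Of the things that look like the clamp, the largest one is meant.

How it is judged:
By the outcome, as a careful person would: the job done as asked, in the order asked, and still so for the second after the job is handed in, while the arm keeps its last pose, push and grip.
It also fails if it takes over 51 s, if anything falls off the work surface, if the arm or the gripper's body presses on something with over 40 N, if the wrist force passes 120 N, or if a joint passes its speed limit or range.

### The arm

A 7-joint arm with a two-finger parallel gripper is mounted at the origin on the work surface. World frame = base frame: x ahead of the robot, y to its left, z up, the work surface at z = 0. Lengths are in m, angles in degrees, forces in N, time in s.
With the tool pointing down it reaches from about 0.425 to 0.925 m from the base axis. Payload 6.8 kg.
Tool frame: the origin (TCP) lies at the very end of the fingers, on their centre line; the grasp point (between the pads) lies 19 mm behind it (bot.grip_point_offset is the distance from the TCP to the grasp point, in m); x points along the fingers, y is the direction in which the jaws open and shut, and the axes are right-handed (so a half turn about x gives the same grasp; the last joint's range is limited). The gripper opens to 85 mm and grips with 20 to 120 N. Pads are 22 mm wide; open, the fingers measure 114 mm over their backs; the gripper's body (76 mm by 85 mm) begins 54 mm behind the grasp point. The pads swing forward as they close: fully open they stand 13 mm farther back than shut.
Start: joints at [-71.74, 27.33, 1.283, 89.118, -0.659, 63.558, -4.761], TCP at [0.279, 0.614, 0.204] pointing down, gripper open.
Joint ranges: [-169.35, 169.35], [-19.33, 120.38], [-80.79, 83.38], [13.8, 139.57], [-78.32, 258.32], [9.67, 109.79], [-169.56, 169.56]. Speed limits (degrees/s): [136.94, 136.94, 180, 180, 180, 180, 180].

### API

Orientations are given as [roll, pitch, yaw] about the fixed x, y, z axes, in that order (R = Rz(yaw) Ry(pitch) Rx(roll)).
In Python, from bench import bot gives the robot as it stands.
- The arm moves only by the tool carry_out, never from a script. Its arguments are lists of equal length, an entry for each row: "translation": the shift along the tool's x, y, z in mm, a list of three; "yaw": the turn about the tool's x in degrees; "gripper": the opening, from 0 (shut) to 1 (fully open). A call has exactly 5 rows; each row shifts and turns the commanded pose from where the row before left it, along the tool's axes as they then stand; what a row does not reach is not made up. A row lasts 1/8 s, in which the tool goes at most 62.5 mm and 10.7 degrees, less where a joint would pass 70% of its speed; a pose out of reach is approached as far as the arm can. A call is refused whole if a number of a shift passes 62.5 or a number of a turn 10.7, either way. A call with a gripper value outside its range is refused whole. The fingers move at their own pace and stop on an object; "newtons" is the grip in N (left out, the last holds). Time passes only in rows, so rows that do not move let the fingers close, or fill a call up. It gives the time, the measured TCP pose, the force and the opening at its end, in the units of the state.
- bot.observe(): the state, without advancing time (a new reading comes with each control period).
- bot.grab_frame(name): name is "side" or "top"; returns a dict with "pixels" (480x640x3 uint8, blue, green, red), "z_map" (480x640 float32, m along the optical axis (not along the pixel's ray), 0 where there is no reading), "camera_matrix" (3x3 intrinsics, pixels), "k1" (the pictures are not rectified: a ray, as slopes to the right and down, at radius r is drawn at 1 + k1 r^2 times it, then the intrinsics apply), "pose" (4x4, takes a point from camera to world coordinates). Camera axes: x right, y down, z forward; pixel columns grow to the right and rows downward; lengths in m; the calibration is good to about 2 mm. A picture is of the moment at which its call begins.
- bot.sign_off(): hands the job in, once; it reports no verdict.
The state is a dict: "clock": time; "joint_positions": joint angles; "qvel": joint speeds; "tau": joint torques, N m; "eef_pos": TCP position; "orientation": TCP orientation; "wrist_force": force on the tool from outside, world axes, zero at the start; "ft_torque": the same for the moment, N m; "gripper_width": finger opening in m.
Only numpy, scipy, OpenCV 4.12 (cv2) and the standard library are available. Lean on these libraries where they do the work, as an engineer would, in place of code of your own. Each camera call takes 0.05 s, during which the arm holds its last target. There are 200 camera calls.

## Working session

There is one attempt and no reset: what is moved stays moved. The work goes in short steps, Python scripts to look and compute and a tool call to move; the robot and the scene stay as the last step left them, time stands still between calls to the robot, and variables do not carry over. Pictures are saved under pics/ and viewed, about 8 in all and at most 12, crops included, and the job is handed in when it is done.

Besides the shell and the picture viewer there is one more tool, called by a JSON object that holds its "fn" and its "kwargs". carry_out: Moves the arm, as the interface text tells. Its arguments: {"type":"object","properties":{"translation":{"type":"array","items":{"type":"array","items":{"type":"number"}}},"yaw":{"type":"array","items":{"type":"number"}},"gripper":{"type":"array","items":{"type":"number"}},"newtons":{"type":"number"}},"required":["translation","yaw","gripper"]}

```bash
mkdir -p pics; ls
cat > h.py <<'E'
import numpy as np, cv2
from bench import bot
from scipy.spatial.transform import Rotation as R
def snap(name,f):
    d=bot.grab_frame(name); cv2.imwrite(f'pics/{f}.png',d['pixels']); np.savez(f'pics/{f}.npz',**{k:np.array(v) for k,v in d.items()}); return d
def load(f): return dict(np.load(f'pics/{f}.npz'))
def rays(d,uv):
    uv=np.array(uv,float).reshape(-1,1,2); K=np.array(d['camera_matrix'],float)
    n=cv2.undistortPoints(uv,K,np.array([float(d['k1']),0,0,0]),None).reshape(-1,2)
    return np.c_[n,np.ones(len(n))]
def pt(d,uv,z=None):
    uv=np.atleast_2d(uv); r=rays(d,uv); P=np.array(d['pose'])
    if z is None:
        zz=np.array([np.median([x for x in d['z_map'][int(v)-1:int(v)+2,int(u)-1:int(u)+2].ravel() if x>0] or [0]) for u,v in uv])
        return (r*zz[:,None])@P[:3,:3].T+P[:3,3]
    w=r@P[:3,:3].T; o=P[:3,3]; return o+w*((z-o[2])/w[:,2])[:,None]
def cloud(d):
    v,u=np.mgrid[0:480,0:640]; uv=np.c_[u.ravel(),v.ravel()]
    P=np.array(d['pose']); return ((rays(d,uv)*d['z_map'].ravel()[:,None])@P[:3,:3].T+P[:3,3]).reshape(480,640,3)
def proj(d,p):
    P=np.array(d['pose']); c=(np.atleast_2d(p)-P[:3,3])@P[:3,:3]
    return cv2.projectPoints(c,np.zeros(3),np.zeros(3),np.array(d['camera_matrix'],float),np.array([float(d['k1']),0,0,0]))[0].reshape(-1,2)
E
python3 - <<'E'
from h import *
for n in ('side','top'):
    d=snap(n,n+'0'); print(n,np.round(d['pose'],3).tolist(),d['k1'],d['camera_matrix'])
s=bot.observe(); print(s, bot.grip_point_offset)
E
```

```text
pics
side [[0.952, -0.212, 0.221, 0.32], [-0.306, -0.624, 0.719, -0.802], [-0.014, -0.752, -0.659, 0.831], [0.0, 0.0, 0.0, 1.0]] -0.055214901982002115 [[520.53602001   0.         314.39824444]
 [  0.         520.53602001 237.0864804 ]
 [  0.           0.           1.        ]]
top [[-0.017, -0.998, 0.054, 0.497], [-1.0, 0.016, -0.005, -0.031], [0.004, -0.054, -0.999, 1.269], [0.0, 0.0, 0.0, 1.0]] -0.08839296476422263 [[458.95899735   0.         316.50794122]
 [  0.         458.95899735 242.89558667]
 [  0.           0.           1.        ]]
{'clock': 0.1, 'joint_positions': array([-71.74108783,  27.37078549,   1.28082432,  89.17291933,
        -0.65842593,  63.55844417,  -4.76087296]), 'qvel': array([-0.06650723, -0.02776714,  0.08438961, -0.10361896,  0.03233464,
       -0.1833195 ,  0.08510719]), 'tau': array([ 5.05067990e-03, -5.97753096e+01,  1.61417004e+00, -2.81952864e+01,
        1.29208207e-02,  5.08877172e-03, -2.32608522e-05]), 'eef_pos': array([0.27919021, 0.61391202, 0.20302441]), 'orientation': array([ -85.38563813,   89.90520671, -109.83707136]), 'wrist_force': array([-0.38208072, -0.0725236 ,  0.75234394]), 'ft_torque': array([ 0.02706303, -0.01799942,  0.0021128 ]), 'gripper_width': 0.08524900850708599} 0.0187
```

View pics/side0.png

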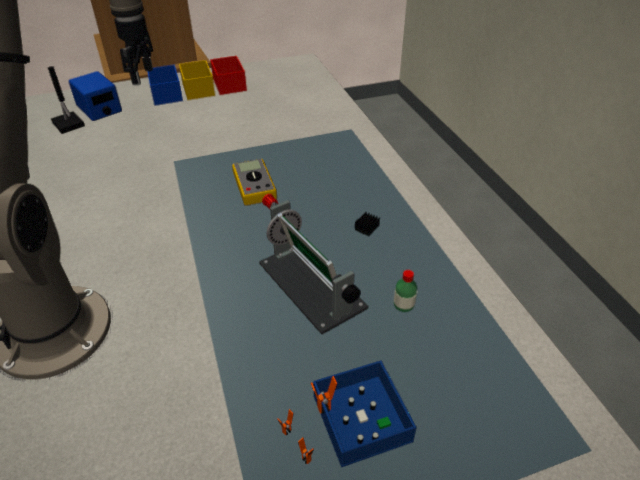

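View pics/top0.png

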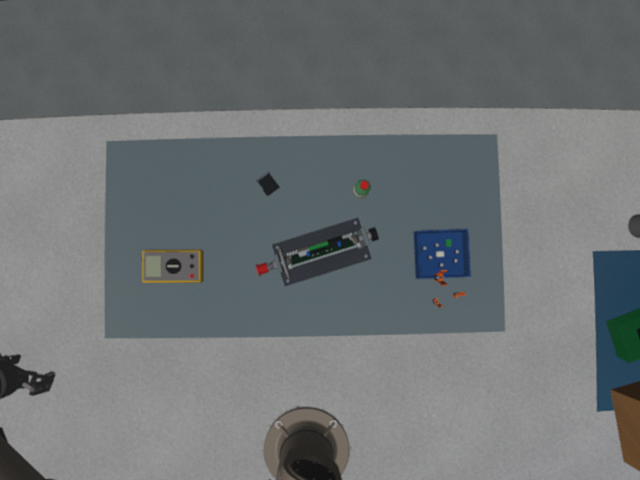

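Side: clamp at (324,395) on the tray's near wall, two small decoys at (287,423) and (306,452), holder knob at (269,201). Top: knob (262,268), clamp (440,277), and the meter on the left. Next I'll enlarge both.

Run:
```python
from h import *
s=load('side0');t=load('top0')
def crop(d,u,v,w,h,k): return cv2.resize(d['pixels'][v:v+h,u:u+w],None,fx=k,fy=k,interpolation=cv2.INTER_CUBIC)
a=crop(s,245,180,130,150,4); b=crop(t,240,205,160,100,5)[:, :]
cv2.imwrite('pics/c1.png',a); 
c=np.vstack([crop(t,250,205,200,75,4)[:, :],crop(t,400,220,200,75,4)]); cv2.imwrite('pics/c2.png',c)
cv2.imwrite('pics/c3.png',crop(s,270,350,160,120,5))
# coarse poses
print('tray corners top', pt(t,[[414,231],[469,231],[470,277],[417,278]],0.05).round(4).tolist())
C=cloud(t); Cs=cloud(s)
for n,d,c in(('t',t,C),('s',s,Cs)):
    b,g,r=[d['pixels'][...,i].astype(int) for i in range(3)]
    m=(r>110)&(g<110)&(b<70)&(c[...,1]<-0.2)&(c[...,2]>0.04); print(n,'orange',m.sum(),c[m].mean(0).round(4),np.ptp(c[m],axis=0).round(3), c[m].min(0).round(4),c[m].max(0).round(4))
    m=(r>110)&(g<50)&(b<50)&(c[...,1]>0)&(c[...,1]<.3)&(c[...,2]>.1)
    print(n,'red',m.sum(),c[m].mean(0).round(4),c[m].min(0).round(4),c[m].max(0).round(4))
```

```text
tray corners top [[0.5901, -0.2985, 0.05], [0.5878, -0.4484, 0.05], [0.4641, -0.447, 0.05], [0.4644, -0.3031, 0.05]]
t orange 79 [ 0.4575 -0.3672  0.0792] [0.096 0.079 0.077] [ 0.3886 -0.4289  0.0404] [ 0.4851 -0.3494  0.1178]
t red 86 [0.4968 0.0982 0.1466] [0.4835 0.0858 0.1379] [0.5078 0.1122 0.1538]
s orange 291 [ 0.4518 -0.3795  0.0981] [0.166 0.451 0.791] [ 0.3203 -0.8018  0.0408] [ 0.4865 -0.351   0.8313]
s red 85 [0.4933 0.0972 0.1462] [0.4804 0.0816 0.1381] [0.507  0.1118 0.1521]
```

View pics/c1.png

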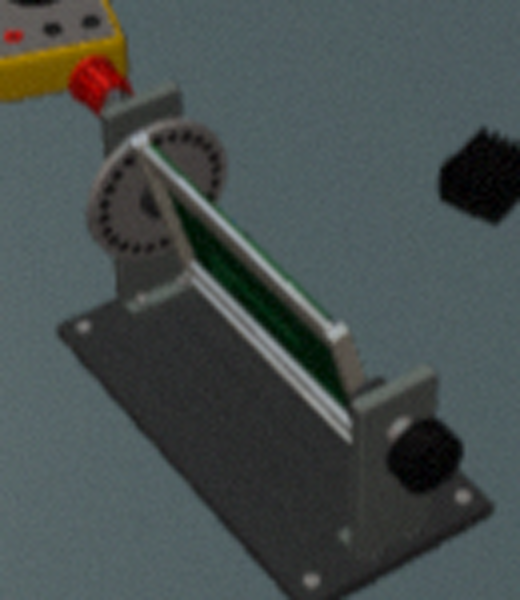

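View pics/c2.png

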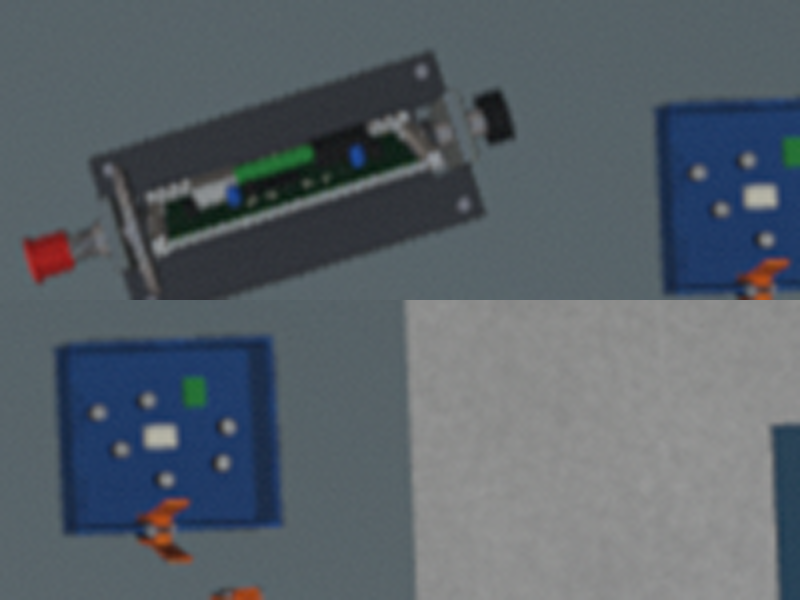

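View pics/c3.png

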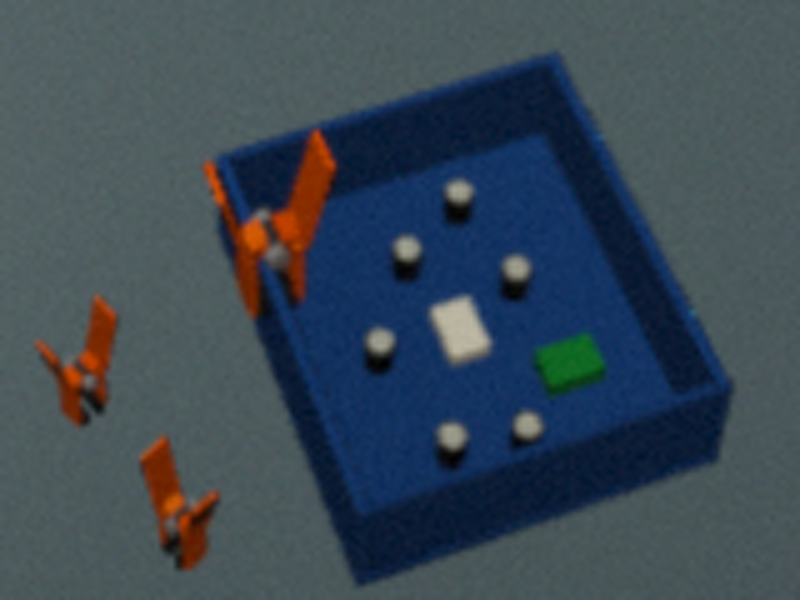

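c1/c2: the rail edge runs from (138,140) to (338,328) in c1, and the knob is at the far +y end. c2/c3: the clamp stands across the near wall, with hinge pin at c3 (270,240). Next I'll fit the poses from the depth cloud.

Run:
```python
from h import *
s=load('side0');t=load('top0')
C=np.vstack([cloud(d)[np.array(d['z_map'])>0].reshape(-1,3) for d in (s,t)])
px=np.vstack([d['pixels'][np.array(d['z_map'])>0].reshape(-1,3) for d in (s,t)]).astype(int)
w=(C[:,0]>.25)&(C[:,0]<.8)&(abs(C[:,1])<.6); C=C[w];px=px[w]
print('bench z',np.median(C[(C[:,2]<.01)&(C[:,1]<-.1)&(C[:,1]>-.25)][:,2]))
# tray rim
m=(C[:,1]<-.28)&(C[:,1]>-.47)&(abs(C[:,2]-.05)<.006)&(px[:,0]>px[:,2]+20)&(C[:,0]>.44)
r=cv2.minAreaRect((C[m][:,:2]*1000).astype(np.float32)); print('tray',r,m.sum())
# near wall line
n=m&(C[:,0]<.478); print('near wall x fit',np.polyfit(C[n][:,1],C[n][:,0],1),n.sum(), C[n].mean(0))
# base plate
m=(abs(C[:,2]-.014)<.006)&(abs(C[:,1])<.2)&(C[:,0]>.4)&(C[:,0]<.7)&(px.max(1)<75)
print('base',cv2.minAreaRect((C[m][:,:2]*1000).astype(np.float32)),m.sum())
# top edge bright points
m=(C[:,2]>.145)&(C[:,2]<.162)&(C[:,1]<.07)&(C[:,1]>-.2)&(C[:,0]>.45)&(C[:,0]<.65)
f=C[m]; print('edge',m.sum(),np.polyfit(f[:,1],f[:,0],1),f.min(0),f.max(0))
np.save('edge.npy',f)
st=bot.observe(); Rm=R.from_euler('xyz',st['orientation'],degrees=True).as_matrix(); print(Rm.round(3))
```

```text
bench z 0.0010196077925707647
tray ((529.6736450195312, -378.1065673828125), (131.5938720703125, 141.93441772460938), 1.0847309827804565) 1415
near wall x fit [-0.01156293  0.46377566] 374 [ 0.46822921 -0.38515771  0.04922823]
base ((577.5017700195312, -46.95942687988281), (251.5182342529297, 276.1683654785156), 1.4172685146331787) 5382
edge 753 [-0.21824426  0.51701819] [ 0.48614748 -0.14420637  0.14501999] [0.5579039  0.06931555 0.16086722]
[[-0.001  0.414  0.91 ]
 [-0.002  0.91  -0.414]
 [-1.    -0.002  0.   ]]
```

Run:
```python
from h import *
s=load('side0');t=load('top0')
b=pt(t,[[250+92/4,205+157/4],[250+433/4,205+50/4],[250+486/4,205+212/4]],.014); print(b.round(4).tolist(), np.linalg.norm(b[0]-b[1]),np.linalg.norm(b[2]-b[1]))
bs=pt(s,[[245+60/4,180+330/4],[245+492/4,180+508/4],[245+305/4,180+605/4]],.014); print('side',bs.round(4).tolist(), np.linalg.norm(bs[1]-bs[2]),np.linalg.norm(bs[0]-bs[2]))
c=(b[0]+b[2])/2; cs=(bs[0]+bs[1])/2; print('centre',c,cs)
for B in (b[0]-b[1],bs[0]-bs[2]): print('yaw',np.degrees(np.arctan2(-B[0],B[1])))
f=np.load('edge.npy'); 
for d,c in((t,cloud(t)),(s,cloud(s))):
    p=d['pixels'].astype(int)
    m=(p[...,2]>80)&(p[...,1]<p[...,2]*.5)&(p[...,0]<p[...,2]*.4)&(c[...,2]>.056)&(c[...,2]<.13)&(c[...,0]>.42)&(c[...,0]<.51)&(c[...,1]<-.3)
    q=c[m]; print('clamp',len(q),np.percentile(q,[2,50,98],axis=0).round(4).tolist(),np.polyfit(q[:,0],q[:,1],1))
    a=q[q[:,0]<.4672];e=q[q[:,0]>.4672];print(a.mean(0),e.mean(0))
    # knob
    m=(p[...,2]>90)&(p[...,1]<60)&(p[...,0]<60)&(c[...,2]>.13)&(c[...,2]<.16)&(c[...,1]>.05)&(c[...,1]<.14); q=c[m];print('knob',q.mean(0),np.percentile(q,[2,98],axis=0))
yaw=np.radians(17)
```

```text
[[0.5627, 0.0822, 0.014], [0.6325, -0.1531, 0.014], [0.5205, -0.187, 0.014]] 0.24538616483403602 0.11700988904678704
side [[0.4512, 0.0454, 0.014], [0.6322, -0.1551, 0.014], [0.5208, -0.1842, 0.014]] 0.11511057774866985 0.2399943131843835
centre [ 0.54162128 -0.05244048  0.014     ] [ 0.54168458 -0.05483345  0.014     ]
yaw 16.52813549005654
yaw 16.86379076344832
clamp 39 [[0.4495, -0.3631, 0.0636], [0.4718, -0.3572, 0.0799], [0.4824, -0.3517, 0.1138]] [-0.03942422 -0.33845345]
[ 0.45609484 -0.35644592  0.08555394] [ 0.47715215 -0.35725695  0.08593931]
knob [0.49718369 0.09839523 0.14617294] [[0.4857058  0.08576747 0.13793368]
 [0.5079489  0.11190661 0.15177207]]
clamp 238 [[0.4484, -0.3681, 0.0585], [0.4755, -0.3619, 0.0853], [0.4857, -0.3518, 0.1155]] [ 0.10067729 -0.40872793]
[ 0.45607183 -0.36269892  0.08592649] [ 0.47872767 -0.3605881   0.08963264]
knob [0.4931662 0.0968164 0.1447521] [[0.48082194 0.08213372 0.13586845]
 [0.50722074 0.11155682 0.15051611]]
```

{"fn": "carry_out", "kwargs": {"translation": [[-50, 0, 0], [-50, 0, 0], [0, -45, 30], [0, -45, 30], [0, -45, 30]], "yaw": [0, 0, 0, 0, 0], "gripper": [1, 1, 1, 1, 1], "newtons": 30}}

```text
clock: 0.72
eef_pos: [0.3056, 0.4523, 0.3035]
orientation: [-80.7, 90.0, -105.1]
wrist_force: [1.6, -0.2, 0.4]
gripper_width: 0.0851
```

```bash
cat >> h.py <<'E'
def yang(st):
    M=R.from_euler('xyz',st['orientation'],degrees=True).as_matrix(); return np.degrees(np.arctan2(M[1,1],M[0,1])),M
def plan(way,ang,n,step=55):
    "world waypoints; turn evenly to jaw angle ang; prints rows"
    st=bot.observe(); a,M=yang(st); p=st['eef_pos']*1000; pts=[]
    for q in way:
        q=np.array(q)*1000; k=max(1,int(np.ceil(np.linalg.norm(q-p)/step)))
        pts+=[(q-p)/k]*k; p=q
    turn=(a-ang+90)%180-90; k=int(np.ceil(abs(turn)/10.6)); N=max(len(pts),k)
    print('rows',N,'turn',round(turn,1),'pos',st['eef_pos'].round(4),'ang',round(a,1))
    rows=[];ya=[]
    for i in range(N):
        d=pts[i] if i<len(pts) else np.zeros(3); y=turn/k if i<k else 0
        t=np.radians(a); ly=d[0]*np.cos(t)+d[1]*np.sin(t); lz=d[0]*np.sin(t)-d[1]*np.cos(t)
        rows.append([round(-d[2],1),round(ly,1),round(lz,1)]); ya.append(round(y,1)); a-=y
    for i in range(0,N,5): print(rows[i:i+5],ya[i:i+5])
E
python3 - <<'E'
from h import *
plan([(.5,.05,.3),(.467,-.36,.2)],1,0)
E
```

```text
rows 17 turn 64.5 pos [0.3056 0.4523 0.3035] ang 65.5
[[np.float64(0.4), np.float64(-31.8), np.float64(38.2)], [np.float64(0.4), np.float64(-25.2), np.float64(42.8)], [np.float64(0.4), np.float64(-18.0), np.float64(46.3)], [np.float64(0.4), np.float64(-10.4), np.float64(48.5)], [np.float64(0.4), np.float64(-2.5), np.float64(49.6)]] [np.float64(9.2), np.float64(9.2), np.float64(9.2), np.float64(9.2), np.float64(9.2)]
[[np.float64(0.4), np.float64(5.5), np.float64(49.3)], [np.float64(0.4), np.float64(13.3), np.float64(47.8)], [np.float64(0.4), np.float64(20.8), np.float64(45.1)], [np.float64(0.4), np.float64(20.8), np.float64(45.1)], [np.float64(12.5), np.float64(-5.0), np.float64(51.2)]] [np.float64(9.2), np.float64(9.2), 0, 0, 0]
[[np.float64(12.5), np.float64(-5.0), np.float64(51.2)], [np.float64(12.5), np.float64(-5.0), np.float64(51.2)], [np.float64(12.5), np.float64(-5.0), np.float64(51.2)], [np.float64(12.5), np.float64(-5.0), np.float64(51.2)], [np.float64(12.5), np.float64(-5.0), np.float64(51.2)]] [0, 0, 0, 0, 0]
[[np.float64(12.5), np.float64(-5.0), np.float64(51.2)], [np.float64(12.5), np.float64(-5.0), np.float64(51.2)]] [0, 0]
```

{"fn": "carry_out", "kwargs": {"translation": [[0, -32, 38], [0, -25, 43], [0, -18, 46], [0, -10, 48], [0, -3, 50]], "yaw": [9.2, 9.2, 9.2, 9.2, 9.2], "gripper": [1, 1, 1, 1, 1]}}

```text
clock: 1.35
eef_pos: [0.4136, 0.2294, 0.3037]
orientation: [-94.2, 90.0, -164.9]
wrist_force: [1.3, 0.4, 0.2]
gripper_width: 0.0853
```

{"fn": "carry_out", "kwargs": {"translation": [[0, 5, 49], [0, 13, 48], [0, 20, 45], [0, 20, 45], [0, -5, 51]], "yaw": [9.2, 9.2, 0, 0, 0], "gripper": [1, 1, 1, 1, 1]}}

```text
clock: 1.98
eef_pos: [0.4944, 0.0001, 0.3036]
orientation: [-2.1, 89.9, -90.9]
wrist_force: [-0.9, -0.5, -0.2]
gripper_width: 0.0855
```

{"fn": "carry_out", "kwargs": {"translation": [[12, -5, 51], [12, -5, 51], [12, -5, 51], [12, -5, 51], [12, -5, 51]], "yaw": [0, 0, 0, 0, 0], "gripper": [1, 1, 1, 1, 1]}}

```text
clock: 2.6
eef_pos: [0.4733, -0.2553, 0.2434]
orientation: [179.9, 90.0, 91.1]
wrist_force: [0.3, -0.5, 0.8]
gripper_width: 0.0855
```

Run:
```python
from h import *
plan([(.467,-.36,.09)],1,0)
```

```text
rows 4 turn 0.2 pos [ 0.4733 -0.2553  0.2434] ang 1.2
[[np.float64(38.3), np.float64(-2.1), np.float64(26.1)], [np.float64(38.3), np.float64(-2.0), np.float64(26.1)], [np.float64(38.3), np.float64(-2.0), np.float64(26.1)], [np.float64(38.3), np.float64(-2.0), np.float64(26.1)]] [np.float64(0.2), 0, 0, 0]
```

{"fn": "carry_out", "kwargs": {"translation": [[10, -2, 52], [20, -4, 53], [40, 0, 0], [40, 0, 0], [40, 0, 0]], "yaw": [0, 0, 0, 0, 0], "gripper": [1, 1, 1, 1, 1]}}

```text
clock: 3.22
eef_pos: [0.4695, -0.359, 0.0923]
orientation: [-122.3, 90.0, 148.8]
wrist_force: [0.3, -0.2, 0.5]
gripper_width: 0.085
```

Run:
```python
from h import *
s=snap('side','side1');t=snap('top','top1')
a=cv2.resize(s['pixels'][330:480,220:420],(800,600),interpolation=cv2.INTER_CUBIC); cv2.imwrite('pics/c4.png',a)
st=bot.observe();print(st['eef_pos'],st['wrist_force'])
print('proj pin/tcp',proj(s,[[.467,-.36,.071],st['eef_pos']]))
```

```text
[ 0.46703209 -0.35674048  0.08977199] [-0.42316602  0.60078626 -0.49625021]
proj pin/tcp [[323.71411072 397.93952282]
 [323.06683687 389.99576964]]
```

View pics/c4.png

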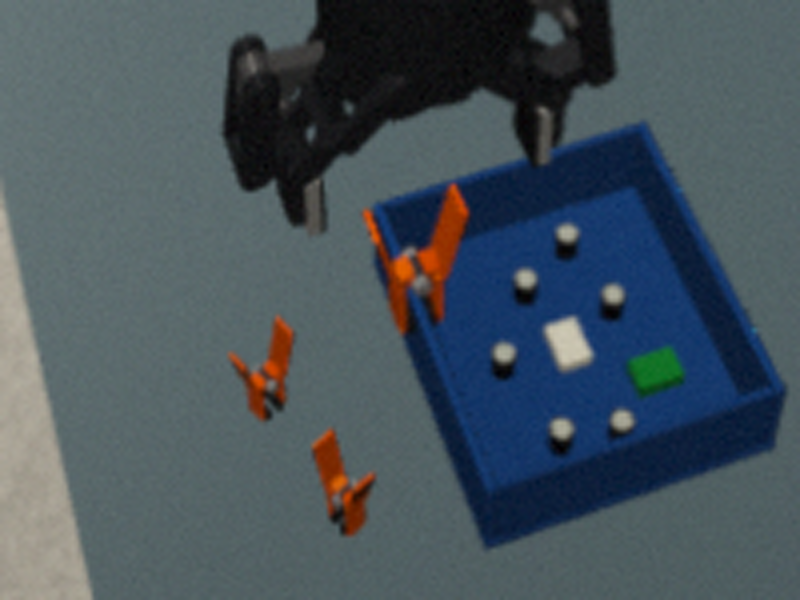

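The fingers at c4 (315,230) and (540,160) straddle the clamp handles at (370,215) and (455,190). I'll check finger-tip positions against the handles by depth.

Run:
```python
from h import *
s=load('side1');t=load('top1')
c=cloud(s)
print('L',pt(s,[[220+318/4,330+228/4],[220+315/4,330+200/4]]).round(4).tolist())
print('R',pt(s,[[220+543/4,330+155/4],[220+545/4,330+130/4]]).round(4).tolist())
p=s['pixels'].astype(int)
m=(c[...,2]>.085)&(c[...,2]<.125)&(c[...,0]>.38)&(c[...,0]<.56)&(c[...,1]<-.3)&(c[...,1]>-.42)&(abs(p[...,2]-p[...,0])<25)
q=c[m]; 
for sel in (q[q[:,0]<.46],q[q[:,0]>.48]): print(len(sel), np.percentile(sel,[3,50,97],axis=0).round(3).tolist())
m=(p[...,2]>80)&(p[...,1]<p[...,2]*.5)&(p[...,0]<p[...,2]*.4)&(c[...,2]>.095)&(c[...,2]<.13)&(c[...,0]>.43)&(c[...,0]<.51)&(c[...,1]<-.3)
q=c[m];
for sel in (q[q[:,0]<.465],q[q[:,0]>.465]): print('handle',len(sel), np.percentile(sel,[3,50,97],axis=0).round(3).tolist())
```

```text
L [[0.4247, -0.3706, 0.1399], [0.4243, -0.3705, 0.1588]]
R [[0.5165, -0.3698, 0.1444], [0.5171, -0.3686, 0.1591]]Traceback (most recent call last):
  File "<stdin>", line 9, in <module>
    return _quantile_unchecked(
        a, q, axis, out, overwrite_input, method, keepdims, weights)
    return _ureduce(a,
                    func=_quantile_ureduce_func,
    ...<5 lines>...
                    overwrite_input=overwrite_input,
                    method=method)
    r = func(a, **kwargs)
    result = _quantile(arr,
                       quantiles=q,
    ...<2 lines>...
                       out=out,
                       weights=wgt)
    slices_having_nans = np.isnan(arr[-1, ...])
                                  ~~~^^^^^^^^^
IndexError: index -1 is out of bounds for axis 0 with size 0
```

Run:
```python
from h import *
st=bot.observe();print(st['clock'],st['eef_pos'])
s=snap('side','side2'); t=snap('top','top2')
for n,d in(('s1',load('side1')),('s2',s),('t2',t)):
    c=cloud(d);p=d['pixels'].astype(int)
    m=(c[...,2]>.085)&(c[...,2]<.16)&(c[...,0]>.38)&(c[...,0]<.56)&(c[...,1]<-.3)&(c[...,1]>-.42)&(abs(p[...,2]-p[...,0])<25)
    q=c[m]; print(n)
    for sel in (q[q[:,0]<.46],q[q[:,0]>.48]):
        if len(sel)>3: print(len(sel), np.percentile(sel,[3,50,97],axis=0).round(3).tolist())
```

```text
3.325 [ 0.46703209 -0.35674048  0.08977199]
s1
89 [[0.414, -0.371, 0.138], [0.42, -0.367, 0.15], [0.427, -0.356, 0.159]]
110 [[0.486, -0.369, 0.108], [0.514, -0.364, 0.148], [0.526, -0.349, 0.159]]
s2
102 [[0.411, -0.369, 0.135], [0.418, -0.365, 0.148], [0.425, -0.356, 0.159]]
121 [[0.487, -0.367, 0.111], [0.512, -0.362, 0.145], [0.523, -0.347, 0.159]]
t2
19 [[0.413, -0.365, 0.091], [0.422, -0.351, 0.142], [0.455, -0.347, 0.156]]
15 [[0.484, -0.351, 0.098], [0.517, -0.349, 0.148], [0.525, -0.345, 0.159]]
```

Run:
```python
from h import *
s=load('side2');P=[[.425,-.368,.103],[.425,-.368,.138],[.513,-.368,.103],[.513,-.368,.138],[.447,-.36,.117],[.487,-.36,.117]]
print(((proj(s,P)-[220,330])*4).round(0))
c=cloud(s)
for u,v in((318,222),(318,228),(315,232),(370,216),(455,192)): print(u,v,c[330+v//4,220+u//4].round(4), s['z_map'][330+v//4,220+u//4])
a=cv2.resize(s['pixels'][360:410,280:370],(900,500),interpolation=cv2.INTER_CUBIC)[:, :800]; cv2.imwrite('pics/c5.png',a)
```

```text
[[320. 274.]
 [317. 225.]
 [529. 213.]
 [532. 163.]
 [366. 223.]
 [462. 195.]]
318 222 [ 0.4245 -0.3693  0.1435] 0.7873632
318 228 [ 0.4244 -0.3685  0.1369] 0.7922567
315 232 [ 0.4229 -0.368   0.1342] 0.79409885
370 216 [ 0.4491 -0.3551  0.1135] 0.8227485
455 192 [ 0.4843 -0.3556  0.1142] 0.82974696
```

Run:
```python
from h import *
for n in ('side0',):
    s=load(n);c=cloud(s);p=s['pixels'].astype(int)
    m=(abs(c[...,0]-.279)<.09)&(abs(c[...,1]-.614)<.09)&(c[...,2]>.1)&(c[...,2]<.32); v,u=np.where(m);q=c[m]
    print(len(q),np.sort(q[:,2])[:12].round(3)); print(q[np.argsort(q[:,2])[:6]].round(3).tolist(), u.min(),u.max(),v.max())
    print(proj(s,[[.279,.614,.203],[.279+.41*.045,.614+.91*.045,.216],[.279-.41*.045,.614-.91*.045,.216]]))
s=load('side2')
print(bot.observe()['joint_positions'])
```

```text
594 [0.243 0.244 0.244 0.244 0.244 0.244 0.244 0.245 0.245 0.246 0.246 0.246]
[[0.287, 0.663, 0.243], [0.289, 0.654, 0.244], [0.292, 0.659, 0.244], [0.297, 0.649, 0.244], [0.292, 0.651, 0.244], [0.294, 0.65, 0.244]] 122 152 84
[[146.42781251  91.11723134]
 [151.10847662  79.72247358]
 [139.4216213   94.07388993]]
[  4.09027884  31.08533837  36.84020496 108.27909119 -24.30650613
  48.67723507  54.53145007]
```

{"fn": "carry_out", "kwargs": {"translation": [[0, 0, 0], [0, 0, 0], [0, 0, 0], [0, 0, 0], [0, 0, 0]], "yaw": [0, 0, 0, 0, 0], "gripper": [1, 1, 1, 1, 1]}}

```text
clock: 4.05
eef_pos: [0.4698, -0.3591, 0.094]
orientation: [124.8, 90.0, 36.0]
wrist_force: [-0.1, 0.2, 0.2]
gripper_width: 0.0855
```

Run:
```python
from h import *
d=snap('side','side3')
c=cloud(d);p=d['pixels'].astype(int)
m=(c[...,2]>.085)&(c[...,2]<.16)&(c[...,0]>.38)&(c[...,0]<.56)&(c[...,1]<-.3)&(c[...,1]>-.42)&(abs(p[...,2]-p[...,0])<25)
q=c[m]; 
for sel in (q[q[:,0]<.445],q[q[:,0]>.495]): print(len(sel), np.percentile(sel,[3,50,97],axis=0).round(3).tolist())
```

```text
86 [[0.414, -0.371, 0.139], [0.421, -0.367, 0.15], [0.427, -0.354, 0.159]]
101 [[0.513, -0.369, 0.138], [0.514, -0.364, 0.149], [0.526, -0.348, 0.159]]
```

{"fn": "carry_out", "kwargs": {"translation": [[14, -2, 0], [14, 0, 0], [0, 0, 0], [0, 0, 0], [0, 0, 0]], "yaw": [0, 0, 0, 0, 0], "gripper": [1, 1, 1, 0.75, 0.65], "newtons": 30}}

```text
clock: 4.72
eef_pos: [0.468, -0.3595, 0.0662]
orientation: [52.8, 90.0, -36.0]
wrist_force: [0.1, 0.2, 0.2]
gripper_width: 0.0555
```

Run:
```python
from h import *
d=snap('side','side4'); st=bot.observe(); print(st['eef_pos'],st['gripper_width'])
cv2.imwrite('pics/c6.png',cv2.resize(d['pixels'][340:440,260:390],(780,600),interpolation=cv2.INTER_CUBIC))
```

```text
[ 0.46805949 -0.35942857  0.06625152] 0.055668106057134625
```

View pics/c6.png

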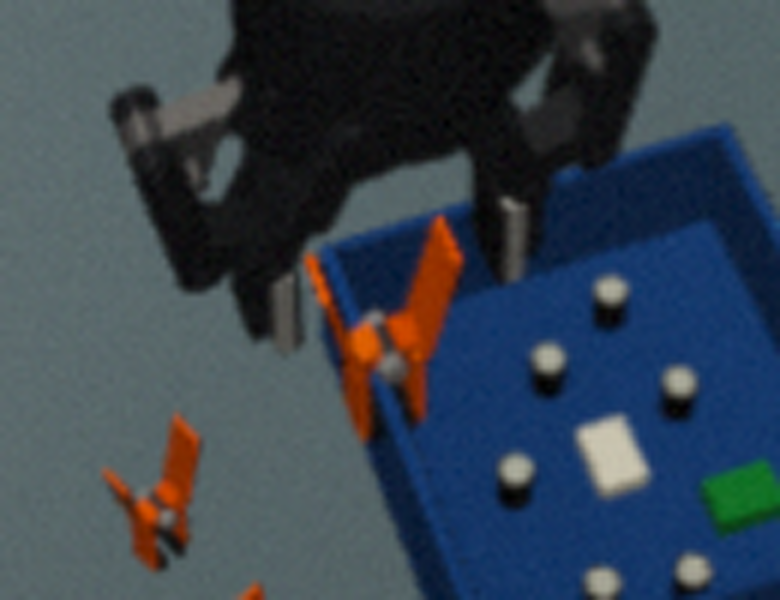

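c6: the tips at (285,345) and (510,275) straddle the handles at (313,260) and (443,220), about 25 mm below their tops. Now I'll close.

{"fn": "carry_out", "kwargs": {"translation": [[0, -2, 0], [0, 0, 0], [-1, 0, 0], [-1, 0, 0], [-1, 0, 0]], "yaw": [0, 0, 0, 0, 0], "gripper": [0.55, 0.48, 0.4, 0.3, 0.2], "newtons": 30}}

```text
clock: 5.4
eef_pos: [0.4657, -0.3592, 0.0689]
orientation: [-123.1, 90.0, 148.0]
wrist_force: [-0.1, -0.5, -1.3]
gripper_width: 0.0209
```

{"fn": "carry_out", "kwargs": {"translation": [[0, 0, 0], [0, 0, 0], [0, 0, 0], [0, 0, 0], [0, 0, 0]], "yaw": [0, 0, 0, 0, 0], "gripper": [0.15, 0.1, 0.1, 0.1, 0.1], "newtons": 30}}

```text
clock: 6.02
eef_pos: [0.4658, -0.3592, 0.0689]
orientation: [-116.5, 90.0, 154.6]
wrist_force: [-0.4, -0.1, -0.6]
gripper_width: 0.0206
```

{"fn": "carry_out", "kwargs": {"translation": [[-15, 0, 0], [-30, 0, 0], [-45, 0, 0], [-45, 0, 0], [-25, 0, 0]], "yaw": [0, 0, 0, 0, 0], "gripper": [0.1, 0.1, 0.1, 0.1, 0.1]}}

```text
clock: 6.65
eef_pos: [0.4663, -0.3603, 0.2325]
orientation: [62.2, 89.8, -26.7]
wrist_force: [0.5, 0.4, -1.1]
gripper_width: 0.0209
```

Run:
```python
from h import *
d=snap('side','side5');t=snap('top','top5'); st=bot.observe(); print(st['eef_pos'],st['gripper_width'],st['wrist_force'])
u,v=proj(d,[st['eef_pos']])[0].astype(int);print(u,v)
cv2.imwrite('pics/c7.png',cv2.resize(d['pixels'][v-60:v+40,u-65:u+65],(780,600),interpolation=cv2.INTER_CUBIC))
c=cloud(d);p=d['pixels'].astype(int)
m=(p[...,2]>80)&(p[...,1]<p[...,2]*.5)&(p[...,0]<p[...,2]*.4)&(c[...,2]>.14)&(c[...,2]<.35)&(c[...,0]>.4)&(c[...,0]<.55)&(c[...,1]<-.3)
q=c[m]; print(len(q),np.percentile(q,[1,50,99],axis=0).round(4).tolist())
m=(c[...,2]>.12)&(c[...,2]<.35)&(c[...,0]>.4)&(c[...,0]<.55)&(c[...,1]<-.32)&(c[...,1]>-.4);print('zmin',np.sort(c[m][:,2])[:8])
```

```text
[ 0.46709715 -0.36084115  0.23286036] 0.020517394575382958 [ 0.44580826 -0.71893547 -0.63079632]
323 337
326 [[0.4517, -0.3685, 0.2055], [0.4697, -0.3639, 0.2397], [0.4796, -0.3523, 0.2797]]
zmin [0.1997985  0.20000864 0.20123017 0.20144163 0.2023857  0.20257134
 0.20263192 0.20264205]
```

View pics/c7.png

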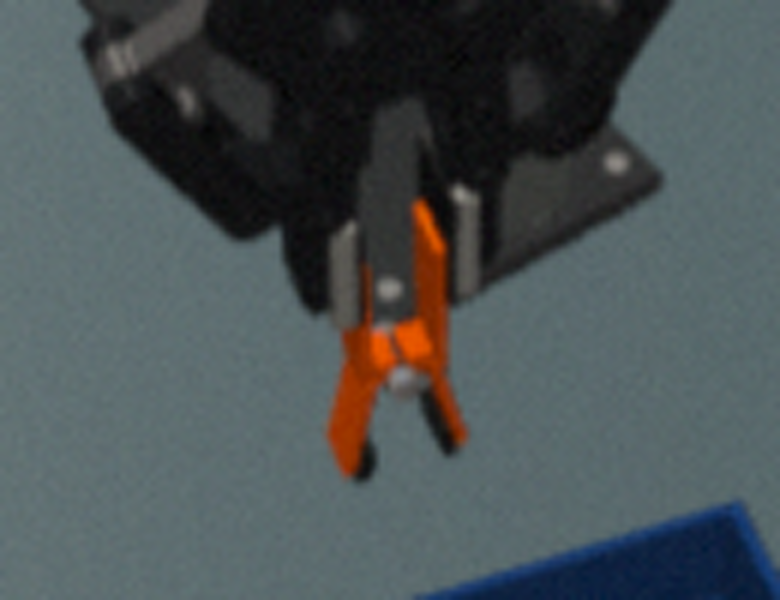

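c7: the clamp is held wide open, pads at (360,465) and (450,440), pin at (405,378). Now I'll locate the top edge.

Run:
```python
from h import *
s=load('side5');t=load('top5'); yaw=np.radians(16.7)
for n,d in(('s',load('side0')),('s5',s),('t',load('top0')),('t5',t)):
    c=cloud(d);H=np.array([.5415,-.0535,0]);q=c-H
    hx=q[...,0]*np.cos(yaw)+q[...,1]*np.sin(yaw);hy=-q[...,0]*np.sin(yaw)+q[...,1]*np.cos(yaw);hz=q[...,2]
    m=(abs(hy)<75)&(abs(hx)<.03)&(hz>.144)&(hz<.16)&(abs(hy)<.075)
    print(n,m.sum(),'hx pct',np.percentile(hx[m],[2,10,50,90,98]).round(4),'z',np.percentile(hz[m],[50,90,98]).round(4),'slope',np.degrees(np.polyfit(hy[m],hx[m],1)[0]))
    m=(hz>.16)&(abs(hx)<.1)&(abs(hy)<.2); print('  above',m.sum())
    # brightness profile of top edge
E0=pt(load('top0'),[[250+160/4,205+248/4],[250+438/4,205+160/4]],.152); S0=pt(load('side0'),[[245+140/4,180+143/4],[245+338/4,180+328/4]],.152)
for P in(E0,S0):
    q=P-[.5415,-.0535,0]; print(P.round(4).tolist(),'h',np.c_[q[:,0]*np.cos(yaw)+q[:,1]*np.sin(yaw),-q[:,0]*np.sin(yaw)+q[:,1]*np.cos(yaw)].round(4).tolist())
```

```text
s 223 hx pct [-0.0184 -0.0175 -0.0158 -0.0128 -0.0119] z [0.1508 0.1528 0.1536] slope 0.22063741770348796
  above 0
s5 22 hx pct [-0.0188 -0.0179 -0.0162 -0.0134 -0.0125] z [0.1501 0.1522 0.1535] slope 4.435624476612663
  above 0
t 185 hx pct [-0.0166 -0.016  -0.013  -0.01   -0.0089] z [0.1512 0.1544 0.1556] slope 0.11347054851310986
  above 1227
t5 191 hx pct [-0.0166 -0.016  -0.013  -0.0098 -0.0089] z [0.1512 0.1545 0.1559] slope 0.05563124278839942
  above 1255
[[0.4994, 0.029, 0.152], [0.5501, -0.1412, 0.152]] h [[-0.0166, 0.0911], [-0.0169, -0.0865]]
[[0.501, 0.0255, 0.152], [0.5533, -0.1382, 0.152]] h [[-0.0161, 0.0873], [-0.0131, -0.0845]]
```

Run:
```python
from h import *
plan([(.5287,-.0553,.225)],16.7,0)
```

```text
rows 6 turn -15.6 pos [ 0.4671 -0.3608  0.2329] ang 1.1
[[np.float64(1.3), np.float64(11.3), np.float64(-50.7)], [np.float64(1.3), np.float64(18.0), np.float64(-48.7)], [np.float64(1.3), np.float64(24.5), np.float64(-45.8)], [np.float64(1.3), np.float64(24.5), np.float64(-45.8)], [np.float64(1.3), np.float64(24.5), np.float64(-45.8)]] [np.float64(-7.8), np.float64(-7.8), 0, 0, 0]
[[np.float64(1.3), np.float64(24.5), np.float64(-45.8)]] [0]
```

{"fn": "carry_out", "kwargs": {"translation": [[1, 11, -51], [1, 18, -49], [1, 25, -46], [1, 25, -46], [1, 25, -46]], "yaw": [-7.8, -7.8, 0, 0, 0], "gripper": [0.1, 0.1, 0.1, 0.1, 0.1]}}

```text
clock: 7.38
eef_pos: [0.5175, -0.1014, 0.2234]
orientation: [-124.6, 90.0, 162.1]
wrist_force: [1.0, -0.9, -2.0]
gripper_width: 0.0209
```

{"fn": "carry_out", "kwargs": {"translation": [[1, 22, -44], [0, 0, 0], [0, 0, 0], [0, 0, 0], [0, 0, 0]], "yaw": [0, 0, 0, 0, 0], "gripper": [0.1, 0.1, 0.1, 0.1, 0.1]}}

```text
clock: 8.0
eef_pos: [0.5261, -0.0558, 0.2229]
orientation: [-11.0, 90.0, -84.4]
wrist_force: [-0.4, -0.7, -1.1]
gripper_width: 0.0211
```

```bash
cat > meas.py <<'E'
from h import *
import sys
n=sys.argv[1]; d=snap('side','side'+n); t=snap('top','top'+n); st=bot.observe(); yaw=np.radians(16.7)
def h(P): q=np.atleast_2d(P)-[.5415,-.0535,0]; return np.c_[q[:,0]*np.cos(yaw)+q[:,1]*np.sin(yaw),-q[:,0]*np.sin(yaw)+q[:,1]*np.cos(yaw),q[:,2]].round(4)
print('eef',st['eef_pos'].round(4),'h',h(st['eef_pos']),'ang',round(yang(st)[0],1),'w',st['gripper_width'],'F',st['wrist_force'].round(1))
c=cloud(d);p=d['pixels'].astype(int)
m=(p[...,2]>70)&(p[...,1]<p[...,2]*.5)&(p[...,0]<p[...,2]*.4)&(c[...,2]>.1)&(c[...,2]<.35)&(abs(c[...,0]-.53)<.08)&(abs(c[...,1]+.055)<.07)
q=h(c[m]); print(len(q),'all',np.percentile(q,[1,50,99],axis=0).round(4).tolist())
z0=q[:,2].min()
for a,b in((0,.012),(.012,.03),(.04,.06),(.065,.09)):
    k=q[(q[:,2]>=z0+a)&(q[:,2]<z0+b)]
    if len(k)>3: print('  z+',a,len(k),'hx',np.percentile(k[:,0],[3,50,97]).round(4),'hy',np.percentile(k[:,1],[3,97]).round(4))
u,v=proj(d,[[.5287,-.0553,.165]])[0].astype(int); print(u,v)
cv2.imwrite(f'pics/v{n}.png',cv2.resize(d['pixels'][v-55:v+45,u-65:u+65],(780,600),interpolation=cv2.INTER_CUBIC))
E
python3 meas.py 6
```

```text
eef [ 0.5263 -0.0554  0.2229] h [[-0.0152  0.0026  0.2229]] ang 16.7 w 0.020863170640711845 F [-0.7 -0.4  0.1]
265 all [[-0.0306, -0.0074, 0.1949], [-0.0091, -0.0013, 0.2302], [-0.0031, 0.0085, 0.2693]]
  z+ 0 37 hx [-0.0307 -0.0287 -0.0019] hy [-0.0061  0.0068]
  z+ 0.012 56 hx [-0.0292 -0.0262 -0.0054] hy [-0.0063  0.0072]
  z+ 0.04 67 hx [-0.0272 -0.0079 -0.0054] hy [-0.0075  0.0063]
  z+ 0.065 38 hx [-0.0093 -0.0072 -0.0043] hy [-0.0072  0.0086]
303 232
```

View pics/v6.png

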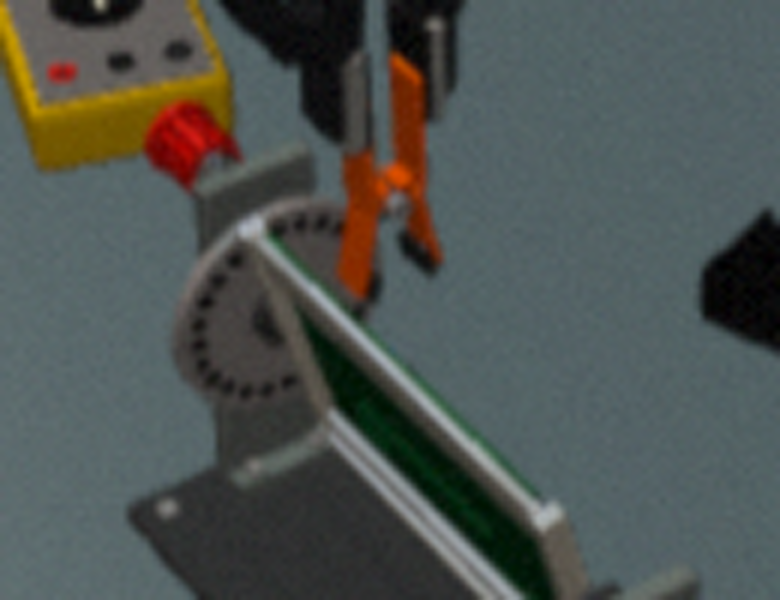

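v6: the clamp jaws, at (360,295) and (435,265), hang above the rail middle. I'll shift 3.5 mm to +x and descend.

{"fn": "carry_out", "kwargs": {"translation": [[0, 3.5, 0], [10, 0, 0], [10, 0, 0], [10, 0, 0], [5, 0, 0]], "yaw": [0, 0, 0, 0, 0], "gripper": [0.1, 0.1, 0.1, 0.1, 0.1]}}

```text
clock: 8.72
eef_pos: [0.5292, -0.0536, 0.1868]
orientation: [-97.9, 89.9, -171.1]
wrist_force: [-1.1, -0.2, -1.0]
gripper_width: 0.0206
```

{"fn": "carry_out", "kwargs": {"translation": [[5, 0, 0], [5, 0, 0], [5, 0, 0], [4, 0, 0], [0, 0, 0]], "yaw": [0, 0, 0, 0, 0], "gripper": [0.1, 0.1, 0.1, 0.1, 0.1]}}

```text
clock: 9.35
eef_pos: [0.5296, -0.0536, 0.1686]
orientation: [-98.6, 90.0, -171.9]
wrist_force: [-0.3, -0.2, -0.6]
gripper_width: 0.0208
```

```bash
python3 meas.py 7
```

```text
eef [ 0.5298 -0.0536  0.169 ] h [[-0.0112  0.0032  0.169 ]] ang 16.7 w 0.021048365149153585 F [-0.3 -0.8 -0.1]
244 all [[-0.0278, -0.0063, 0.1413], [-0.0058, 0.0002, 0.1756], [0.001, 0.0098, 0.2157]]
  z+ 0 27 hx [-0.0283 -0.0253  0.0027] hy [-0.005   0.0134]
  z+ 0.012 50 hx [-0.026  -0.0226  0.0007] hy [-0.0054  0.0078]
  z+ 0.04 65 hx [-0.0227 -0.0039 -0.0018] hy [-0.0057  0.0075]
  z+ 0.065 38 hx [-0.0049 -0.0031 -0.0003] hy [-0.0061  0.0093]
303 232
```

View pics/v7.png

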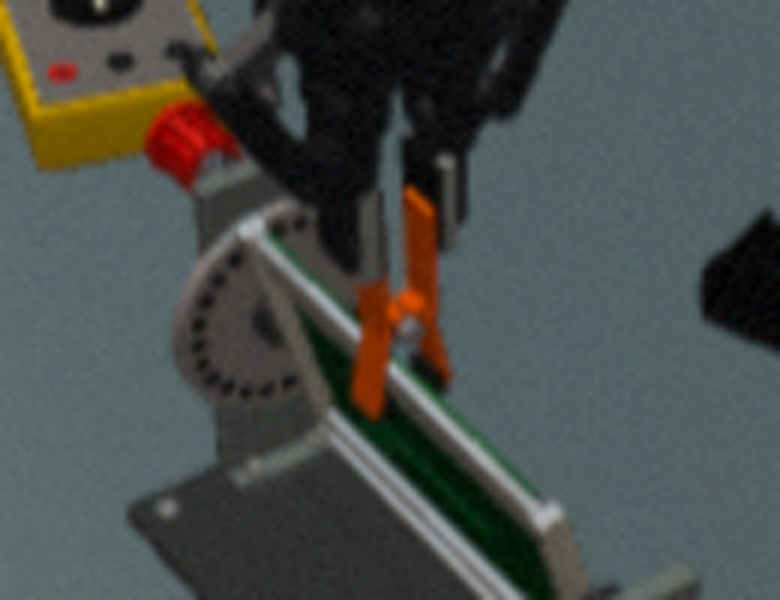

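v7: the jaws straddle the rail and board, with -x jaw at (370,405) on the rail side and +x jaw at (440,380) behind the board. No contact force. Now I'll let go.

{"fn": "carry_out", "kwargs": {"translation": [[0, 0, 0], [0, 0, 0], [0, 0, 0], [0, -2, 0], [0, -2, 0]], "yaw": [0, 0, 0, 0, 0], "gripper": [0.3, 0.36, 0.43, 0.5, 0.57]}}

```text
clock: 10.07
eef_pos: [0.5258, -0.0548, 0.169]
orientation: [89.6, 90.0, 16.4]
wrist_force: [-1.0, -0.9, -0.6]
gripper_width: 0.0483
```

{"fn": "carry_out", "kwargs": {"translation": [[0, -3, 0], [0, -3, 0], [0, 0, 0], [0, 0, 0], [0, 0, 0]], "yaw": [0, 0, 0, 0, 0], "gripper": [0.7, 0.85, 1, 1, 1]}}

```text
clock: 10.7
eef_pos: [0.5203, -0.0564, 0.1689]
orientation: [75.0, 90.0, 1.8]
wrist_force: [-0.1, -0.2, 0.3]
gripper_width: 0.0852
```

```bash
python3 meas.py 8
```

```text
eef [ 0.5203 -0.0564  0.1689] h [[-0.0212  0.0033  0.1689]] ang 16.7 w 0.08539870636748435 F [0.4 0.3 0. ]
185 all [[-0.0483, -0.0068, 0.1423], [-0.0144, -0.0008, 0.1779], [-0.0066, 0.0108, 0.2163]]
  z+ 0 22 hx [-0.0257 -0.0231 -0.0049] hy [-0.0048  0.0064]
  z+ 0.012 35 hx [-0.0308 -0.0251 -0.0075] hy [-0.0049  0.009 ]
  z+ 0.04 45 hx [-0.0438 -0.0129 -0.0109] hy [-0.0066  0.0088]
  z+ 0.065 27 hx [-0.0477 -0.0142 -0.0127] hy [-0.007  0.009]
303 232
```

View pics/v8.png

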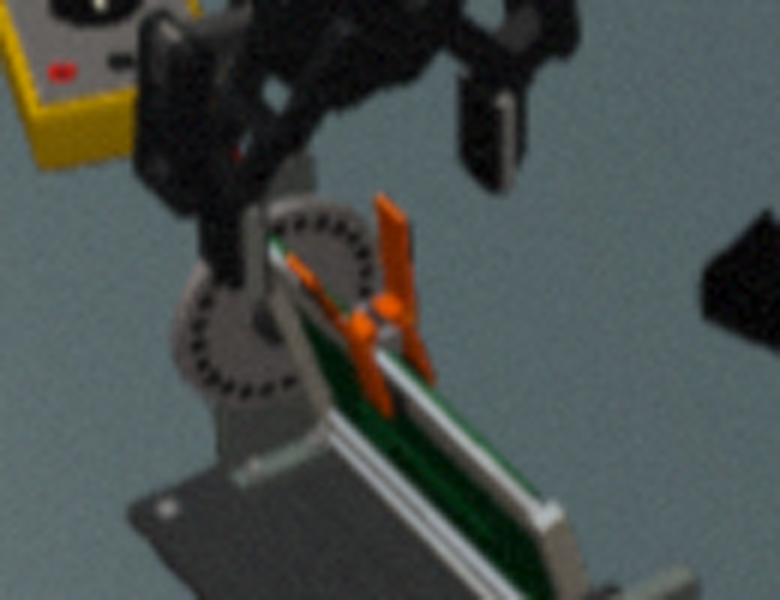

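v8: the clamp sits aligned on the rail, pinching rail and board near the middle: pin (385,335), jaws (380,400) and (425,375). The fingers are clear of it. Next I'll go up and over to the knob.

{"fn": "carry_out", "kwargs": {"translation": [[-20, 0, 0], [-40, 0, 0], [-30, 0, 0], [0, 6, -40], [0, 6, -40]], "yaw": [0, 0, 0, 0, 0], "gripper": [1, 1, 1, 1, 1]}}

```text
clock: 11.42
eef_pos: [0.5087, 0.0243, 0.2595]
orientation: [95.9, 89.9, 22.6]
wrist_force: [0.1, 0.2, -0.0]
gripper_width: 0.0854
```

{"fn": "carry_out", "kwargs": {"translation": [[0, 5, -40], [0, 4, -29], [0, 0, 0], [30, 0, 0], [30, 0, 0]], "yaw": [0, 0, 0, 0, 0], "gripper": [1, 1, 1, 1, 1]}}

```text
clock: 12.05
eef_pos: [0.4978, 0.0912, 0.1985]
orientation: [80.6, 89.9, 7.3]
wrist_force: [0.8, -0.0, -0.6]
gripper_width: 0.0849
```

Run:
```python
from h import *
st=bot.observe(); yaw=np.radians(16.7)
def h(P): q=np.atleast_2d(P)-[.5415,-.0535,0]; return np.c_[q[:,0]*np.cos(yaw)+q[:,1]*np.sin(yaw),-q[:,0]*np.sin(yaw)+q[:,1]*np.cos(yaw),q[:,2]].round(4)
print(h(st['eef_pos']),yang(st)[0])
d=snap('side','side9');c=cloud(d);q=h(c.reshape(-1,3)).reshape(c.shape);p=d['pixels'].astype(int)
m=(abs(q[...,0])<.07)&(abs(q[...,1]-.155)<.035)&(q[...,2]>.165)&(q[...,2]<.25)
for k in(q[m&(q[...,0]<-.02)],q[m&(q[...,0]>.02)]): print(len(k),np.percentile(k,[1,50,99],axis=0).round(4).tolist() if len(k)>3 else '')
m=(p[...,2]>80)&(p[...,1]<50)&(p[...,0]<50)&(abs(q[...,0])<.05)&(abs(q[...,1]-.155)<.03); k=q[m]; print('knob',len(k),np.percentile(k,[2,50,98],axis=0).round(4).tolist())
```

```text
[[-0.0002  0.1511  0.1985]] 16.673235822540097
22 [[-0.057, 0.1392, 0.2409], [-0.0503, 0.1436, 0.247], [-0.0447, 0.1543, 0.2498]]
33 [[0.0406, 0.1385, 0.2392], [0.0424, 0.1456, 0.2458], [0.0515, 0.1642, 0.2498]]
knob 135 [[-0.0388, 0.1441, 0.134], [-0.0054, 0.1592, 0.1453], [0.0122, 0.1699, 0.4513]]
```

{"fn": "carry_out", "kwargs": {"translation": [[30, 1, 0], [40, 0, 0], [28, 0, 0], [10, 0, 0], [0, 0, 0]], "yaw": [0, 0, 0, 0, 0], "gripper": [1, 1, 1, 1, 0.7], "newtons": 50}}

```text
clock: 12.72
eef_pos: [0.4986, 0.092, 0.0912]
orientation: [-36.3, 90.0, -109.6]
wrist_force: [1.1, 0.7, 0.3]
gripper_width: 0.0696
```

{"fn": "carry_out", "kwargs": {"translation": [[0, 0, 0], [0, 0, 0], [0, 0, 0], [0, 0, 0], [0, 0, 0]], "yaw": [0, 0, 0, 0, 0], "gripper": [0.5, 0.4, 0.3, 0.15, 0.1], "newtons": 60}}

```text
clock: 13.35
eef_pos: [0.4993, 0.093, 0.0917]
orientation: [99.2, 89.9, 25.9]
wrist_force: [1.1, 0.5, 6.6]
gripper_width: 0.0221
```

```bash
python3 meas.py 10 | head -3
python3 - <<'E'
from h import *
s=load('side10'); u,v=proj(s,[[.4973,.0919,.136]])[0].astype(int)
cv2.imwrite('pics/k10.png',cv2.resize(s['pixels'][v-45:v+125,u-50:u+150],(700,595),interpolation=cv2.INTER_CUBIC))
E
```

```text
eef [0.4993 0.093  0.0917] h [[0.0017 0.1524 0.0917]] ang 16.7 w 0.02172520719485985 F [0. 0. 6.]
187 all [[-0.0475, -0.0068, 0.1414], [-0.0144, -0.0007, 0.178], [-0.0064, 0.0105, 0.2165]]
  z+ 0 16 hx [-0.0254 -0.0229 -0.0048] hy [-0.0055  0.0068]
```

{"fn": "carry_out", "kwargs": {"translation": [[0, 0, -3], [0, 0, -3], [0, 0, -3], [0, 0, -3], [0, 0, -2]], "yaw": [0, 0, 0, 0, 0], "gripper": [0.1, 0.1, 0.1, 0.1, 0.1], "newtons": 70}}

```text
clock: 14.08
eef_pos: [0.4965, 0.1026, 0.0918]
orientation: [37.4, 89.7, -36.0]
wrist_force: [3.8, -10.1, 5.4]
gripper_width: 0.0216
```

```bash
python3 meas.py 11 | head -2; python3 -c "
from h import *
st=bot.observe();a=np.radians(16.7);print('F along hy',-st['wrist_force'][0]*np.sin(a)+st['wrist_force'][1]*np.cos(a))"
```

```text
eef [0.4965 0.1025 0.0918] h [[0.0017 0.1624 0.0918]] ang 16.6 w 0.021787308389004872 F [  4.8 -10.8   5.1]
184 all [[-0.0485, -0.0069, 0.1424], [-0.014, -0.0011, 0.1774], [-0.0066, 0.0095, 0.2163]]
F along hy -11.729682204476608
```

{"fn": "carry_out", "kwargs": {"translation": [[0, 0, -1.5], [0, 0, -1.5], [0, 0, -1.5], [0, 0, -1.5], [0, 0, 0]], "yaw": [0, 0, 0, 0, 0], "gripper": [0.1, 0.1, 0.1, 0.1, 0.1], "newtons": 80}}

```text
clock: 14.8
eef_pos: [0.496, 0.1044, 0.0918]
orientation: [25.6, 89.5, -48.0]
wrist_force: [8.0, -20.8, 2.7]
gripper_width: 0.0216
```

```bash
python3 meas.py 12 | head -2
python3 - <<'E'
from h import *
st=bot.observe();a=np.radians(16.7);print('F along hy',-st['wrist_force'][0]*np.sin(a)+st['wrist_force'][1]*np.cos(a))
H=np.array([.5415,-.0535,0])
for n in('side10','side11','side12'):
    d=load(n);c=cloud(d);q=c-H;hx=q[...,0]*np.cos(a)+q[...,1]*np.sin(a);hy=-q[...,0]*np.sin(a)+q[...,1]*np.cos(a);p=d['pixels'].astype(int)
    m=(p[...,2]>70)&(p[...,1]<45)&(p[...,0]<45)&(abs(hx)<.03)&(abs(hy-.158)<.04)&(q[...,2]<.16)&(q[...,2]>.11); print(n,m.sum(),np.percentile(hy[m],[2,50,98]).round(4))
d=load('side12');u,v=proj(d,[[.4973,.0919,.136]])[0].astype(int)
cv2.imwrite('pics/k12.png',cv2.resize(d['pixels'][v-45:v+125,u-50:u+150],(700,595),interpolation=cv2.INTER_CUBIC))
E
```

```text
eef [0.496  0.1044 0.0918] h [[0.0018 0.1644 0.0918]] ang 16.4 w 0.021283685524322856 F [  8.3 -18.9   3.4]
184 all [[-0.048, -0.0065, 0.1423], [-0.0141, -0.0005, 0.1771], [-0.0065, 0.0091, 0.2171]]
F along hy -20.469345946903214
side10 57 [0.1431 0.151  0.1686]
side11 77 [0.1534 0.1582 0.178 ]
side12 80 [0.155  0.1591 0.1803]
```

{"fn": "carry_out", "kwargs": {"translation": [[0, 0, 0], [0, 0, 0], [0, 0, 0], [0, 0, 0], [0, 0, 0]], "yaw": [0, 0, 0, 0, 0], "gripper": [0.1, 0.1, 0.1, 0.1, 0.1]}}

```text
clock: 15.52
eef_pos: [0.496, 0.1044, 0.0918]
orientation: [25.7, 89.5, -47.9]
wrist_force: [7.8, -19.9, 3.2]
gripper_width: 0.0217
```

View pics/k12.png

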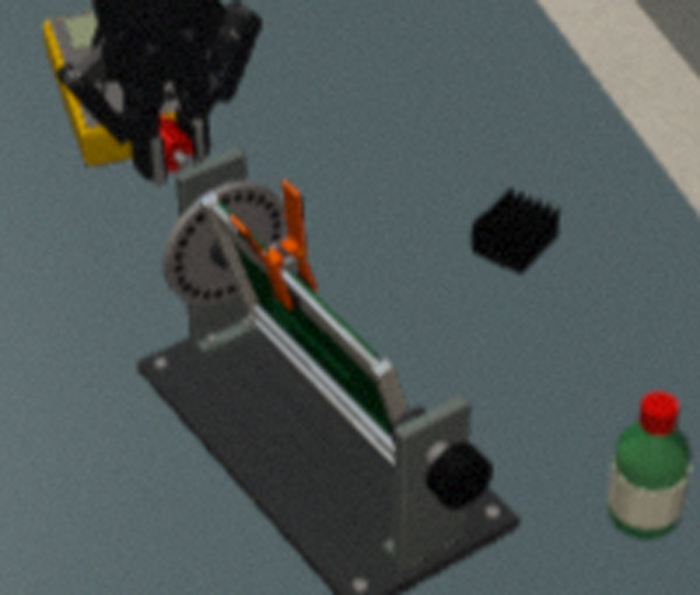

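k12: the clamp sits on the rail and board mid-edge (285,265), the frame still leans, and the knob is gripped and pulled out at (175,145). Nothing else has moved.

```bash
python3 -c "
from bench import bot
print(bot.sign_off())"
```

```text
the job is handed in; nothing more can be done
None
```

The spring clamp is on the middle of the board's top edge, with its pads pinching the board to the top rail. The red knob is pulled fully back, and the gripper is still holding it there. I handed the job in at about 15.5 s.

**Clamp:** After letting go, the camera showed the clamp aligned with the leaning edge and within about 2 mm of the middle. It did not move while the plunger was pulled.

**Plunger:** I gripped the knob only after the clamp was released. It came out 12.0 mm. The pull then rose to about 20 N, above the 12 N spring force, so it is resting against its stop. It stayed steady over another 0.6 s.

**Frame and other things:** In the last picture the frame still leans, the board is in place, and the heat sink and bottle look untouched. The meter was partly hidden by the gripper in that view.

**Disagreement:** In the camera images, the open fingertips stood about 41 mm above the reported TCP, where 13 mm was expected. I used the camera heights for both grasps, and both held.

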